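Set the angle gauge on a fresh casting

ROBOT

A 7-joint arm with a two-finger parallel gripper is mounted at the origin on a cart in front of the work surface, level with it; the furniture and walls round the work are solid. World frame = base frame: x ahead of the robot, y to its left, z up, the work surface at z = 0. Lengths are in m, angles in rad, forces in N, time in s.
With the tool pointing down it reaches from about 0.4 to 0.85 m from the base axis. Payload 6.9 kg.
Tool frame: the origin (TCP) lies between the finger pads, 19 mm behind the fingertips; this is the grasp point; z points along the fingers, y is the line along which they close (so a half turn about z gives the same grasp; the last joint's range is limited). The gripper opens to 85 mm and grips with 20 to 120 N. Pads are 22 mm wide; open, the fingers measure 114 mm over their backs; the gripper's body (76 mm by 85 mm) begins 54 mm behind the grasp point. The pads swing forward as they close: fully open they stand 13 mm farther back than shut.
Start: joints at [1.357, 0.507, -0.238, 1.5, 0.126, 1.149, -0.155], TCP at [0.196, -0.593, 0.25] pointing down, gripper open.
Joint ranges: [-3.08, 3.08], [-0.24, 2.05], [-1.43, 1.35], [0, 2.5], [-1.52, 4.66], [0.17, 1.96], [-2.89, 2.89]. Speed limits (rad/s): [2.39, 2.39, 3.14, 3.14, 3.14, 3.14, 3.14].

INTERFACE

Orientations are given as a unit quaternion [w, x, y, z].
In Python, from station import ctrl, get_state, vision, ticket, models gives the robot as it stands. Calls block until the motion is done:
- ctrl.movep(position, orientation): joint-space move of the TCP to a pose.
- ctrl.movel(position, frame=None, max_speed=0.15): straight line of the TCP; frame=None keeps the orientation; max_speed is the mean speed in m/s.
- ctrl.set_joints(angles): joint-space move.
- ctrl.ungrasp() and ctrl.close_gripper(force=None): open the fingers fully, or close them until they stop; force is the grip in N (None keeps the last).
- ctrl.pause(seconds).
- ctrl.ik(position, orientation): joint angles nearest the present ones, or None.
- get_state(): the state.
- vision.grab_frame(name): name is "scene" or "top" or "wrist"; returns (picture, depth): 480x640x3 uint8, blue, green, red; 480x640 float32, m along the optical axis (not along the pixel's ray), 0 where there is no reading.
- vision.camera_info(name): a dict with "mtx" (3x3 intrinsics, pixels), "R" (3x3) and "t" (3): a world point X has camera coordinates R X + t; the wrist camera has in their place "hand_eye" (4x4, takes a point from camera to tool coordinates, whose origin is the TCP and whose axes are the flange's). Camera axes: x right, y down, z forward; pixel columns grow to the right and rows downward; lengths in m; the calibration is good to about 2 mm. A picture is of the moment at which its call begins: read the wrist's pose just before it. camera_info takes no time and is no camera call.
A pose or a line that the arm cannot do raises ctrl.Unreachable and nothing moves.
- ticket.close_job(): hands the job in; it is judged then, once.
Trained networks look in the newest picture that a camera, given by its name, has taken for a name from the list of things; names that differ only in an ending like _2 or _b are one class to them, and where a whole thing is asked for, a point or a joint stands for the part that bears it (a point fixed in the world has none). Each returns a list of dicts, best first, with "p" (0 to 1); they miss things now and then, are a little off and sometimes report something else, mostly with a low value. They report only what shows in the picture. A call takes as long as a camera call. They do not tell look-alikes from the thing itself.
- models.recognise(camera, target): "point" ([column, row] in pixels, amid what is visible of it).
- models.masks_of(camera, target): "mask" (480x640 bool, what is visible of it) and "point" ([column, row] in pixels, amid what is visible of it).
The state is a dict: "time": time; "qpos": joint angles; "qd": joint speeds; "tau": joint torques, N m; "tcp_pos": TCP position; "eef_rot": TCP orientation; "contact_force": force on the tool from outside, world axes, zero at the start; "wrist_torque": the same for the moment, N m; "width": finger opening in m; "gripper_force": force on a finger pad.
Only numpy, scipy, OpenCV 4.12 (cv2) and the standard library are available. Lean on these libraries where they do the work, as an engineer would, in place of code of your own. Each camera call takes 0.05 s, during which the arm holds its last target. There are 200 camera calls.

TASK

Lift the arched resin test piece out of the open mould half and seat it fully home in the pocket of the marking plate, arch upwards, then let go of it. Then take the angle gauge, put its sole on the crown lengthwise along the arch with the middle of the sole over the middle part of the arch, and rock it over until its hanging pointer settles on the wedge-shaped set hand. Finish while still holding the gauge there, at rest on the test piece and clear of the marking plate, so that I can mark the line where it touches; do not disturb the beaker, the glass vial or the amber bottle.

Things in the scene. Friction and masses are not known exactly. Their poses are not given: they have to be found in the camera images.
- test_piece: Cream resin casting in the mould: flat underside 40 mm (x) by 80 mm (y), upright side faces 40 mm apart in x, top arched along y (cylinder of radius 60 mm, axis along x), 44 mm high in the middle, 29 mm at the ends; 0.14 kg; 34 mm stands out of the mould. Origin: centre of underside, z up. Grip from above, fingers closing along x, TCP 34 mm over the underside. Half-turn symmetrical about z.
- crown (a point): Middle of the test piece's arched top, 44 mm above its underside; axes as the test piece.
- mould: Lower half of an aluminium mould, fixed block 80 mm (x) by 130 mm (y), 22 mm high; origin: centre of underside. In its top a cavity 42 x 82 mm, 10 mm deep (1 mm play a side). Two dowels 8 mm thick stand 8 mm above the top at (x, y) = (-28, +54) and (+28, -54) mm. Its other half lies turned over at the back, not needed.
- marking_plate: Grey ground-iron plate 110 mm (x) by 150 mm (y), 20 mm high, fixed, with fine light scale lines on both sides of a pocket; origin at the centre of its underside.
- pocket (a point): Centre of the floor of the marking plate's pocket, 12 mm above the worktop; axes as the plate. The pocket is 44 mm (x) by 84 mm (y) and 8 mm deep with a chamfered rim: 2 mm of play a side round the test piece, whose x goes along the pocket's x.
- angle_gauge: Loose gravity angle gauge, 0.32 kg, upright on the worktop: flat steel sole bar 36 mm (x) by 110 mm (y) by 12 mm high; round dial housing of 93 mm diameter above it (axis x, centre 56 mm up, x from -13 to +12 mm); on top a grip tab 16 mm thick (x), 40 mm wide (y), from 102 to 136 mm up. Origin: centre of the underside, z up. The white dial faces -x, to the robot.
- sole (a point): Centre of the gauge's underside (same as the gauge's origin); axes as the gauge.
- gauge_grip (a point): Point inside the gauge's tab, 124 mm above the underside: put the TCP here to grip from above, fingers closing along the gauge's x; fingertips then stay 3 mm clear of the housing. Axes as the gauge.
- pointer (a joint): Angle (rad) of the hanging pendulum pointer (slim black needle, round grey bob, pivot at the dial's centre) relative to the gauge: 0 = along the gauge's upright, positive = tip towards the gauge's +y (left as the robot sees the dial). It swings freely, hangs plumb and settles in about 1 s. Rolling the gauge about its own x by -a (top towards +y) makes it read +a.
- set_hand (a joint): Angle (rad) of the set hand, a black wedge at the dial's rim pointing inwards, counted like pointer. Set beforehand between 0.15 and 0.34; stays there by friction, inside the dial. The pointer is on the set hand when both joints read the same.
- pointer_tip (a point): Tip of the pointer needle, 32 mm from the pivot; its z axis runs along the needle, away from the tip.
- set_tip (a point): Inner tip of the set hand, 32.5 mm from the pivot; its z axis runs from the tip to the pivot.
- beaker: Glass beaker, 54 mm diameter, 72 mm high, behind the work; origin at the centre of its underside. A bystander, to be left alone.
- vial: Glass vial with black cap, 15 mm diameter, 48 mm high, standing among the work; origin at the centre of its underside. A bystander, to be left alone.
- bottle: Small amber bottle with black cap, 49 mm diameter, 96 mm high, behind the work; origin at the centre of its underside. A bystander, to be left alone.
- cavity (a point): Centre of the floor of the mould's cavity, 12 mm above the worktop; axes as the mould.
Things that resemble listed ones, but are neither listed nor needed, are in the scene too. What is shaped like the angle_gauge but purple is not meant.

How it is judged:
By the outcome, as a careful person would: the job done as asked, in the order asked, and still so for the second after the job is handed in, while the arm keeps its last pose, push and grip.
It also fails if it takes over 67 s, if anything falls off the work surface, if the arm or the gripper's body presses on something with over 40 N, if the wrist force passes 120 N, or if a joint passes its speed limit or range.

## Working session

There is one attempt and no reset: what is moved stays moved. The work goes in short steps, each a Python script; the robot and the scene stay as the last script left them, time stands still between calls to the robot, and variables do not carry over. Pictures are saved under pics/ and viewed, at most 10 in all, crops included, and the job is handed in when it is done.

```bash
ls; mkdir -p pics; cat > h.py <<'E'
import numpy as np, cv2
from station import ctrl,get_state,vision,ticket,models
def cloud(cam,pose=None):
    img,d=vision.grab_frame(cam); c=vision.camera_info(cam); K=np.array(c["mtx"])
    v,u=np.mgrid[:480,:640]
    P=np.stack([(u-K[0,2])/K[0,0]*d,(v-K[1,2])/K[1,1]*d,d],-1)
    if "R" in c: W=(P-np.array(c["t"]).ravel())@np.array(c["R"])
    else:
        H=np.array(c["hand_eye"]); s=pose; W=P@H[:3,:3].T+H[:3,3]
        from scipy.spatial.transform import Rotation as Ro
        q=s["eef_rot"]; W=W@Ro.from_quat([q[1],q[2],q[3],q[0]]).as_matrix().T+np.array(s["tcp_pos"])
    W[d==0]=np.nan
    return img,d,W
E
python3 - <<'E'
from h import *
print(get_state())
for cam in ["scene","top"]:
    img,d,W=cloud(cam); cv2.imwrite(f"pics/{cam}0.png",img); np.save(f"{cam}0.npy",W)
    for t in ["test_piece","mould","marking_plate","angle_gauge","vial","beaker","bottle","set_hand"]:
        for r in models.masks_of(cam,t)[:3]:
            m=r["mask"]; P=W[m]; P=P[~np.isnan(P[:,0])]
            if len(P)<5: continue
            print(cam,t,round(r["p"],2),np.round(r["point"]),m.sum(),"med",np.round(np.median(P,0),3),"lo",np.round(np.percentile(P,3,0),3),"hi",np.round(np.percentile(P,97,0),3))
E
```

```text
pics
{'time': 0.0, 'qpos': array([ 1.35648188,  0.50832678, -0.23750317,  1.5011481 ,  0.12568457,
        1.14892848, -0.1547955 ]), 'qd': array([-0.00124386,  0.00066864,  0.00058281, -0.00067646,  0.00030654,
        0.00032918, -0.00032481]), 'tau': array([-1.82082576e-04, -6.20595789e+01, -2.18605153e+00, -2.49651003e+01,
        1.28673197e-02,  1.23017561e-02,  4.51003041e-05]), 'tcp_pos': array([ 0.19625883, -0.59287274,  0.24913051]), 'eef_rot': array([-8.97249364e-04,  9.87241782e-01,  1.59225724e-01, -1.63643686e-04]), 'contact_force': array([0.83677073, 0.1765935 , 0.75623295]), 'wrist_torque': array([-0.0074912 , -0.02775259,  0.05826465]), 'gripper_force': 0.0, 'width': 0.08556608888786307}
scene test_piece 0.32 [490. 251.] 1703 med [ 0.424 -0.303  0.057] lo [ 0.412 -0.359  0.005] hi [ 0.439 -0.263  0.135]
scene mould 0.68 [346. 312.] 1489 med [0.458 0.045 0.021] lo [ 0.44  -0.047  0.001] hi [0.517 0.082 0.024]
scene marking_plate 0.73 [205. 388.] 6016 med [0.43  0.324 0.02 ] lo [0.382 0.25  0.004] hi [0.49  0.391 0.022]
scene angle_gauge 0.7 [326. 196.] 682 med [ 0.833
[... 1348 characters left out ...]
lo [ 0.785 -0.205  0.004] hi [ 0.859 -0.133  0.136]
top angle_gauge 0.7 [464. 334.] 838 med [ 0.433 -0.298  0.085] lo [ 0.416 -0.356  0.007] hi [ 0.451 -0.265  0.136]
top vial 0.63 [171. 325.] 3662 med [0.442 0.319 0.018] lo [0.392 0.246 0.008] hi [0.494 0.39  0.023]
top beaker 0.63 [398. 248.] 601 med [ 0.619 -0.18   0.03 ] lo [ 0.592 -0.203  0.007] hi [ 0.641 -0.153  0.072]
top beaker 0.48 [310. 309.] 682 med [0.489 0.014 0.051] lo [ 0.47  -0.022  0.039] hi [0.509 0.051 0.057]
top bottle 0.77 [421. 213.] 572 med [ 0.694 -0.228  0.071] lo [ 0.679 -0.255  0.001] hi [ 0.722 -0.212  0.097]
top set_hand 0.7 [309. 303.] 727 med [0.489 0.014 0.051] lo [ 0.469 -0.024  0.033] hi [0.509 0.051 0.057]
```

View pics/scene0.png

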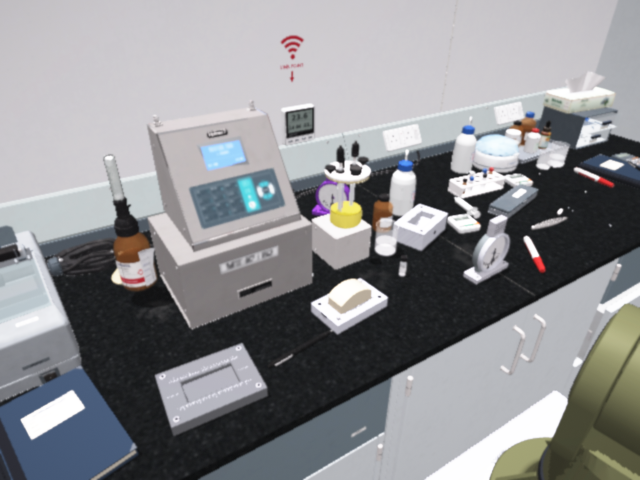

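View pics/top0.png

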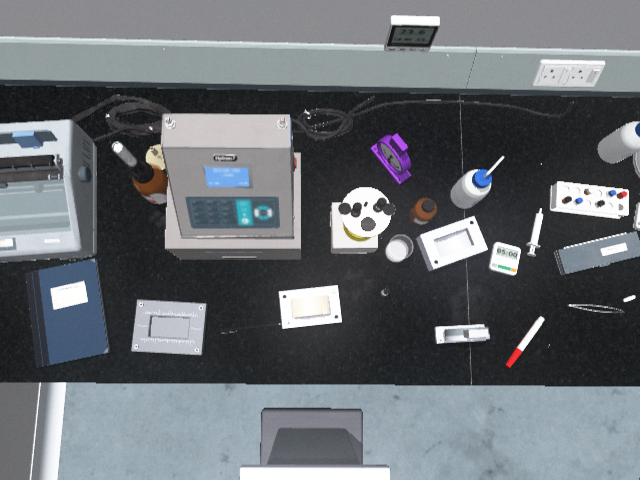

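```bash
python3 - <<'E'
from h import *
def rect(P,lo,hi,name):
    P=P[(P[:,2]>lo)&(P[:,2]<hi)]
    # drop outliers
    m=np.median(P[:,:2],0); P=P[np.linalg.norm(P[:,:2]-m,axis=1)<0.12]
    c,s,a=cv2.minAreaRect((P[:,:2]*1000).astype(np.float32)); print(name,len(P),"c",np.round(c,1),"size",np.round(s,1),"ang",round(a,2),"zmed",P[:,2].mean())
for cam in ["top","scene"]:
    W=np.load(cam+"0.npy").reshape(-1,3); W=W[~np.isnan(W[:,0])]
    box=lambda x0,x1,y0,y1:W[(W[:,0]>x0)&(W[:,0]<x1)&(W[:,1]>y0)&(W[:,1]<y1)]
    rect(box(.36,.52,.22,.42),.016,.03,cam+" plate")
    rect(box(.42,.56,-.08,.12),.017,.03,cam+" mould")
    rect(box(.42,.56,-.08,.12),.04,.07,cam+" piece")
    rect(box(.38,.48,-.4,-.2),.125,.15,cam+" tab")
    rect(box(.38,.48,-.4,-.2),.008,.016,cam+" sole")
    rect(box(.36,.52,.22,.42),.005,.0155,cam+" pocket floor")
E
```

```text
top plate 2535 c [442.8 318.8] size [150.5 109.9] ang 87.36 zmed 0.019241318527643055
top mould 1394 c [489.7  14.4] size [ 80.3 130.3] ang 6.78 zmed 0.021091853221882086
top piece 680 c [489.5  14.2] size [40.2 79.6] ang 7.09 zmed 0.05048239740103862
top tab 173 c [ 434.8 -317.3] size [15.7 40.9] ang 0.56 zmed 0.13394977388378662
top sole 274 c [ 434.2 -316.6] size [ 35.9 109.4] ang 3.64 zmed 0.011176549969673441
top pocket floor 1030 c [441.6 314.4] size [179.4 135.5] ang 89.74 zmed 0.011473083211249256
scene plate 4283 c [438.5 319. ] size [150.4 114. ] ang 87.3 zmed 0.020176850453853187
scene mould 1121 c [485.6  14.8] size [ 82.6 132.9] ang 7.07 zmed 0.02242337375650554
scene piece 674 c [485.8  15.2] size [42.7 81.7] ang 7.3 zmed 0.050272501990169985
scene tab 144 c [ 429.6 -316.7] size [16.7 42.5] ang 2.46 zmed 0.13294521461302922
scene sole 284 c [ 429.5 -315.9] size [ 36.9 110.9] ang 3.23 zmed 0.011878629645076327
scene pocket floor 1528 c [433.1 307.8] size [174.1 103. ] ang 86.93 zmed 0.011739845337132081
```

The scene view shows the piece in the mould at about (350,295), the plate at (207,388), the steel gauge at (490,252) with its dial toward the robot, and the vial at (402,265). The purple gauge look-alike is at (330,195). The top view agrees: piece (310,306), plate (170,327), gauge tab (470,332). The measured sizes match the sizes given. Next I check the wrist camera geometry and which tilted views of the dial are reachable.

```bash
cat >> h.py <<'E'
from scipy.spatial.transform import Rotation as Ro
def Q(R): q=Ro.from_matrix(R).as_quat(); return [q[3],q[0],q[1],q[2]]
def down(yaw,flip=1,roll=0.,):
    """tool down, tool y along flip*(object x at yaw); object rolled by roll about its own x (applied in object frame)"""
    O=Ro.from_euler('z',yaw).as_matrix()@Ro.from_euler('x',roll).as_matrix()
    y=flip*O[:,0]; z=-O[:,2]; return Q(np.stack([np.cross(y,z),y,z],1))
E
python3 - <<'E'
from h import *
for n in ["wrist","scene","top"]:
    c=vision.camera_info(n); print(n,np.round(c["mtx"],1).tolist())
    if "R" in c: print("pos",np.round(-np.array(c["R"]).T@np.ravel(c["t"]),3), "axis",np.round(np.array(c["R"])[2],2))
    else: print(np.round(c["hand_eye"],3))
q0=get_state()["qpos"]
for f in (1,-1):
    for nm,p,yaw in [("gauge",[.432,-.317,.3],.06),("piece",[.488,.0145,.2],.12),("plate",[.441,.319,.2],-.046),]:
        q=ctrl.ik(p,down(yaw,f)); print(f,nm,None if q is None else np.round(q,2))
    for r in (-.34,): q=ctrl.ik([.441,.35,.17],down(-.046,f,r)); print(f,"rock",None if q is None else np.round(q,2))
# tilted look at dial: camera at dial centre - dist*view, view dir tilted
H=np.array(vision.camera_info("wrist")["hand_eye"])
D=np.array([.42,-.317,.056]); res=[]
for el in np.deg2rad([20,30,40,50,60]):
  for az in np.deg2rad([-40,-20,0,20,40]):
    for dist in (.15,.2,.27):
      for sp in np.deg2rad(np.arange(0,360,30)):
        z=np.array([np.cos(el)*np.cos(az),np.cos(el)*np.sin(az),-np.sin(el)])
        x=np.cross(z,[0,0,1]);x/=np.linalg.norm(x); C=np.stack([x,np.cross(z,x),z],1)@Ro.from_euler('z',sp).as_matrix()
        Rt=C@H[:3,:3].T; t=D-dist*z-Rt@H[:3,3]
        # keep hand clear
        if t[2]<.12: continue
        q=ctrl.ik(t,Q(Rt))
        if q is not None: res.append((np.rad2deg(el),np.rad2deg(az),dist,np.rad2deg(sp),np.abs(q-q0).max(),t))
for r in sorted(res,key=lambda r:(r[0],abs(r[1]),r[4]))[:14]: print([np.round(v,2) for v in r])
E
```

```text
wrist [[403.0, 0.0, 320.9], [0.0, 403.0, 234.7], [0.0, 0.0, 1.0]]
[[ 0.    -0.95  -0.313  0.082]
 [ 1.     0.    -0.001  0.   ]
 [ 0.001 -0.313  0.95  -0.124]
 [ 0.     0.     0.     1.   ]]
scene [[453.6, 0.0, 316.7], [0.0, 453.6, 238.8], [0.0, 0.0, 1.0]]
pos [-0.071  0.432  0.599] axis [ 0.72 -0.44 -0.53]
top [[529.7, 0.0, 320.4], [0.0, 529.7, 241.1], [0.0, 0.0, 1.0]]
pos [0.422 0.02  1.186] axis [ 0.18 -0.02 -0.98]
1 gauge [ 1.04  0.37 -0.66  1.65  0.24  1.2   0.39]
1 piece [ 0.51  0.44 -0.85  1.92  0.4   0.96 -0.41]
1 plate [ 0.01  0.63 -1.12  1.78  0.62  1.14 -1.36]
1 rock [-0.26  0.84 -1.12  1.58  0.79  1.58 -1.57]
-1 gauge [ 0.52  0.33  0.09  1.65 -0.03  1.16 -2.46]
-1 piece [-0.8   0.59  1.15  1.94 -0.63  1.04 -2.39]
-1 plate [ 0.05  0.68 -1.23  1.78  0.69  1.19  1.71]
-1 rock [-0.23  0.89 -1.23  1.57  0.84  1.64  1.51]
[np.float64(20.0), np.float64(0.0), np.float64(0.27), np.float64(210.0), np.float64(2.0), array([ 0.31, -0.34,  0.13])]
[np.float64(20.0), np.float64(20.0), np.float64(0.27), np.float64(150.0), np.float64(1.64), array([ 0.31, -0.34,  0.13])]
[np.float64(20.0),
[... 739 characters left out ...]
4(0.0), np.float64(0.27), np.float64(210.0), np.float64(2.09), array([ 0.33, -0.34,  0.15])]
[np.float64(30.0), np.float64(0.0), np.float64(0.27), np.float64(240.0), np.float64(2.49), array([ 0.32, -0.35,  0.14])]
[np.float64(30.0), np.float64(20.0), np.float64(0.27), np.float64(150.0), np.float64(1.59), array([ 0.33, -0.33,  0.15])]
[np.float64(30.0), np.float64(20.0), np.float64(0.27), np.float64(180.0), np.float64(1.96), array([ 0.34, -0.35,  0.15])]
[np.float64(30.0), np.float64(20.0), np.float64(0.27), np.float64(240.0), np.float64(2.16), array([ 0.34, -0.38,  0.14])]
[np.float64(30.0), np.float64(20.0), np.float64(0.27), np.float64(210.0), np.float64(2.4), array([ 0.34, -0.37,  0.15])]
```

```bash
python3 - <<'E'
from h import *
H=np.array(vision.camera_info("wrist")["hand_eye"])
D=np.array([.42,-.317,.056]); el=np.deg2rad(40); dist=.28
for sp in (180,150,210):
    z=np.array([np.cos(el),0,-np.sin(el)]); x=np.cross(z,[0,0,1]);x/=np.linalg.norm(x)
    C=np.stack([x,np.cross(z,x),z],1)@Ro.from_euler('z',np.deg2rad(sp)).as_matrix()
    Rt=C@H[:3,:3].T; t=D-dist*z-Rt@H[:3,3]
    try: ctrl.movep(t,Q(Rt)); break
    except ctrl.Unreachable: print("unreach",sp)
print(sp,t,get_state()["time"])
ctrl.pause(.3)
s=get_state(); img,d,W=cloud("wrist",s); np.save("dialW.npy",W); cv2.imwrite("pics/dial.png",img)
C=C; cam=D-dist*z
for n in ("set_tip","pointer_tip","set_hand","pointer"):
    for r in models.recognise("wrist",n)[:2]: print(n,r)
ctrl.movep([.432,-.317,.3],down(.06,1)); ctrl.pause(.2)
s=get_state(); img,d,W=cloud("wrist",s); np.save("gaugeW.npy",W); cv2.imwrite("pics/gw.png",img)
ctrl.movep([.488,.0145,.2],down(.12,1)); ctrl.pause(.2)
s=get_state(); img,d,W=cloud("wrist",s); np.save("pieceW.npy",W); cv2.imwrite("pics/pw.png",img)
print(get_state()["time"],get_state()["tcp_pos"])
def rect(W,x,y,lo,hi,name):
    P=W.reshape(-1,3); P=P[(P[:,0]>x[0])&(P[:,0]<x[1])&(P[:,1]>y[0])&(P[:,1]<y[1])&(P[:,2]>lo)&(P[:,2]<hi)]
    if len(P)<10: print(name,"none");return
    c,sz,a=cv2.minAreaRect((P[:,:2]*1000).astype(np.float32)); print(name,len(P),np.round(c,1),np.round(sz,1),round(a,2),np.round(np.percentile(P[:,2],[2,50,98]),4))
G=np.load("gaugeW.npy"); gx=(.38,.49);gy=(-.4,-.23)
rect(G,gx,gy,.125,.15,"tab"); rect(G,gx,gy,.007,.018,"sole")
px=(.42,.56);py=(-.08,.11)
rect(W,px,py,.037,.07,"piece"); rect(W,px,py,.016,.025,"mould")
E
```

```text
180 [ 0.34061418 -0.31694646  0.17324089] 2.6417
set_tip {'point': [327.4, 199.4], 'p': 0.58}
set_tip {'point': [434.7, 314.5], 'p': 0.3}
pointer_tip {'point': [323.4, 219.1], 'p': 0.76}
pointer_tip {'point': [319.7, 243.5], 'p': 0.26}
pointer {'point': [318.5, 216.5], 'p': 0.85}
6.6 [0.48819588 0.01353943 0.20002588]
tab 1186 [ 432.5 -315.8] [15.9 40.4] 3.35 [0.1294 0.1362 0.1377]
sole 912 [ 432.2 -315.3] [ 36.  109.1] 3.4 [0.01   0.0123 0.0145]
piece 6105 [487.8  15.5] [40.  80.8] 7.0 [0.0415 0.0532 0.0572]
mould 10580 [487.8  15.7] [ 80.3 130.9] 6.8 [0.021  0.0225 0.024 ]
```

View pics/dial.png

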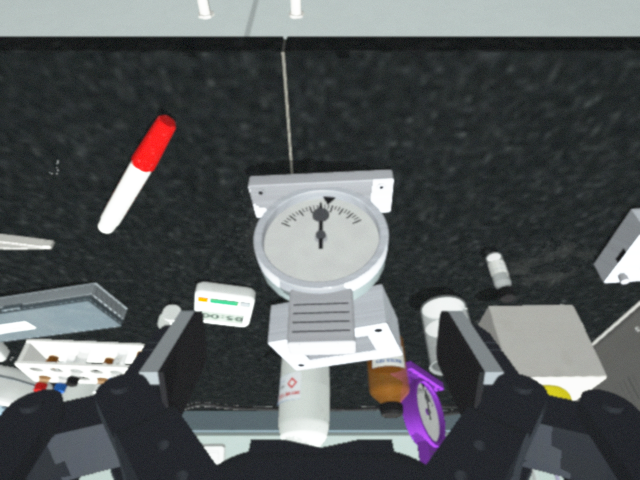

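The dial is upside down in this view, so image right is the gauge's +y. The pointer's bob is at (320,215) on the zero line and the black set wedge is at about (328,200), on the +y side. I rectify the dial to read its angle.

```bash
python3 - <<'E'
from h import *
img=cv2.imread("pics/dial.png"); W=np.load("dialW.npy")
yaw=np.deg2rad(3.38); ax=np.array([np.cos(yaw),np.sin(yaw),0]); ay=np.array([-np.sin(yaw),np.cos(yaw),0])
O=np.array([.4324,-.3156,0])
L=(W-O); lx=L@ax; ly=L@ay; lz=W[...,2]
m=np.zeros((480,640),bool); m[200:265,275:365]=1
m&=(np.hypot(ly,lz-.056)<.035); face=np.median(lx[m]); print("face local x",face, "y/z med",np.median(ly[m]),np.median(lz[m]))
# homography pixel -> local (y,z) using dense points on face
mm=m&(abs(lx-face)<.003); v,u=np.nonzero(mm)
A=np.stack([u,v],1).astype(np.float64); B=np.stack([ly[mm],lz[mm]],1)*1000
S=10
dst=np.stack([(45-B[:,0])*S,(45-(B[:,1]-56))*S],1)  # +y to left, up up
Hm,_=cv2.findHomography(A,dst,cv2.RANSAC,8)
r=cv2.warpPerspective(img,Hm,(900,900),flags=cv2.INTER_CUBIC)
cv2.imwrite("pics/dialrect.png",cv2.resize(r,(600,600)))
for p in ([327.4,199.4],[323.4,219.1],[318.5,216.5]):
    q=cv2.perspectiveTransform(np.array([[p]]),Hm)[0,0]; print(p,"y",45-q[0]/S,"z",45-q[1]/S)
E
```

```text
face local x -0.00479903799648936 y/z med -0.00014471406990170102 0.05502309093738285
[327.4, 199.4] y 4.514467647180204 z -37.82266034413995
[323.4, 219.1] y 1.334760868348397 z -17.871531373499543
[318.5, 216.5] y -2.26938070341496 z -20.655011657170036
```

View pics/dialrect.png

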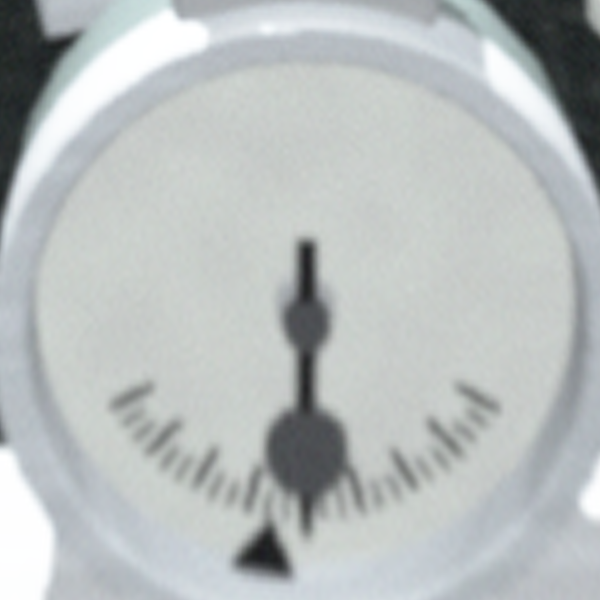

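```bash
python3 - <<'E'
from h import *
y=np.deg2rad(7.0); c=[.4878,.0152]
ctrl.movep(c+[.11],down(y,1)); ctrl.movel(c+[.046],max_speed=.1); ctrl.pause(.3)
s=get_state(); print(s["tcp_pos"],s["contact_force"])
ctrl.close_gripper(force=40); ctrl.pause(.2)
s=get_state(); print("w",s["width"],s["gripper_force"],s["tcp_pos"],s["contact_force"])
ctrl.movel(c+[.10],max_speed=.06)
s=get_state(); print("w",s["width"],s["gripper_force"],s["contact_force"],s["time"])
ctrl.movep([.441,.319,.13],down(-.046,1)); ctrl.pause(.4)
s=get_state(); img,d,W=cloud("wrist",s); np.save("plateW.npy",W); cv2.imwrite("pics/platew.png",img)
print(s["tcp_pos"],s["time"],s["width"],s["contact_force"])
P=W.reshape(-1,3)
def rect(x,y,lo,hi,name):
    p=P[(P[:,0]>x[0])&(P[:,0]<x[1])&(P[:,1]>y[0])&(P[:,1]<y[1])&(P[:,2]>lo)&(P[:,2]<hi)]
    if len(p)<10: print(name,"none");return
    c,sz,a=cv2.minAreaRect((p[:,:2]*1000).astype(np.float32)); print(name,len(p),np.round(c,1),np.round(sz,1),round(a,2),np.round(np.percentile(p[:,2],[2,50,98]),4))
rect((.34,.53),(.2,.43),.015,.026,"plate")
rect((.38,.5),(.25,.4),.085,.15,"held")
E
```

```text
[0.48800777 0.01513684 0.04635174] [ 0.13097336  0.61527426 -0.58309642]
w 0.039687324041015284 40.96587538719177 [0.48770294 0.01514661 0.04610558] [-1.79584628  0.18929216  5.77038144]
w 0.03942059826918223 40.42781889438629 [-0.83079277 -0.50879222 -1.77555711] 9.8833
[0.44131071 0.31847885 0.12996164] 11.4667 0.03920271694332818 [ 0.16889702  0.5393994  -1.36683384]
plate 21259 [441.8 333. ] [124.5 110.5] 87.33 [0.0191 0.0205 0.022 ]
held 28638 [442.6 319.1] [81.4 67.1] 87.2 [0.1068 0.1368 0.1468]
```

View pics/platew.png

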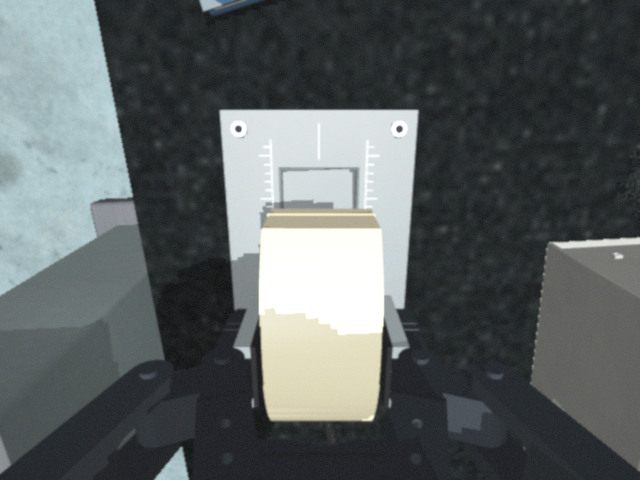

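The held piece is at (322,315), square in the fingers. The pocket shows beyond it at (318,185), and there is nothing in the way. I lower the piece into the pocket now.

```bash
python3 - <<'E'
from h import *
y=np.deg2rad(-2.66); c=[.4412,.3197]
ctrl.movep(c+[.08],down(y,1)); ctrl.movel(c+[.058],max_speed=.08); ctrl.pause(.2)
for z in (.053,.050,.048,.0465,.0458):
    ctrl.movel(c+[z],max_speed=.03); s=get_state(); f=s["contact_force"]; print(z,np.round(s["tcp_pos"],4),np.round(f,1))
    if f[2]>12: break
ctrl.pause(.2); s=get_state(); print(np.round(s["tcp_pos"],4),np.round(s["contact_force"],1),s["time"])
E
```

```text
0.053 [0.4411 0.3196 0.0527] [-0.9 -0.7 -1.5]
0.05 [0.4411 0.3196 0.0498] [ 1.3 -0.  -0.6]
0.048 [0.4411 0.3197 0.0479] [ 0.1 -0.1 -1.1]
0.0465 [0.4412 0.3197 0.0464] [ 0.  -0.5 -1.7]
0.0458 [0.4412 0.3197 0.0461] [-0.6 -1.6  4.3]
[0.4412 0.3198 0.0462] [-0.3 -1.1  6. ] 13.975
```

```bash
cat >> h.py <<'E'
H=np.array(vision.camera_info("wrist")["hand_eye"])
def lookpose(D,el,dist,az=0):
    z=np.array([np.cos(el)*np.cos(az),np.cos(el)*np.sin(az),-np.sin(el)]); x=np.cross(z,[0,0,1]);x/=np.linalg.norm(x)
    C=np.stack([-x,-np.cross(z,x),z],1); Rt=C@H[:3,:3].T
    return D-dist*z-Rt@H[:3,3],Q(Rt)
def rect(W,x,y,lo,hi,name):
    P=W.reshape(-1,3); P=P[(P[:,0]>x[0])&(P[:,0]<x[1])&(P[:,1]>y[0])&(P[:,1]<y[1])&(P[:,2]>lo)&(P[:,2]<hi)]
    c,sz,a=cv2.minAreaRect((P[:,:2]*1000).astype(np.float32)); print(name,len(P),np.round(c,1),np.round(sz,1),round(a,2),np.round(np.percentile(P[:,2],[2,50,98]),4))
E
python3 - <<'E'
from h import *
ctrl.ungrasp(); ctrl.pause(.2)
ctrl.movel([.4412,.3197,.2],max_speed=.15); ctrl.pause(.3)
s=get_state(); img,d,W=cloud("wrist",s); cv2.imwrite("pics/seated.png",img); print(s["tcp_pos"],s["time"])
rect(W,(.34,.54),(.2,.43),.016,.026,"plate"); rect(W,(.4,.49),(.26,.38),.036,.07,"piece")
D=np.array([.428,-.316,.05]); el=np.deg2rad(30)
ctrl.movep([.36,-.25,.26],down(.06,1))
t,q=lookpose(D,el,.28); print(t)
try:
    ctrl.movep(t,q)
    t2,_=lookpose(D,el,.235); print(t2)
    ctrl.movel(t2,max_speed=.1)
except ctrl.Unreachable as e: print("unreach",e)
ctrl.pause(.4)
s=get_state(); img,d,W=cloud("wrist",s); cv2.imwrite("pics/dial2.png",img); np.save("dialW.npy",W); print(s["tcp_pos"],s["time"])
yaw=np.deg2rad(3.38); ax=np.array([np.cos(yaw),np.sin(yaw),0]); ay=np.array([-np.sin(yaw),np.cos(yaw),0]); O=np.array([.4324,-.3156,0])
L=W-O; lx=L@ax; ly=L@ay; lz=W[...,2]
m=(np.hypot(ly,lz-.056)<.036)&(lx<.012)&(lx>-.02); face=np.median(lx[m]); mm=m&(abs(lx-face)<.003); v,u=np.nonzero(mm); print("face",face,mm.sum())
A=np.stack([u,v],1).astype(float); S=10
dst=np.stack([(30-ly[mm]*1e3)*S,(56-lz[mm]*1e3+12)*S],1)
Hm,_=cv2.findHomography(A,dst,cv2.RANSAC,8); np.save("Hm.npy",Hm)
r=cv2.warpPerspective(img,Hm,(600,600),flags=cv2.INTER_CUBIC); cv2.imwrite("pics/dialrect2.png",r)
E
```

```text
[0.44102799 0.319667   0.1995482 ] 16.1667
plate 20230 [441.  320.1] [150.4 110.5] 87.25 [0.019  0.0205 0.0221]
piece 6103 [442.3 320.5] [80.5 40.1] 87.36 [0.0414 0.0533 0.0572]
[ 0.32870004 -0.31746971  0.15110883]
[ 0.36767118 -0.31746971  0.12860883]
unreach the arm cannot follow that straight line within its joint ranges
[ 0.32868165 -0.31748103  0.15112279] 20.8083
face -0.004704358802234343 7225
```

View pics/dialrect2.png

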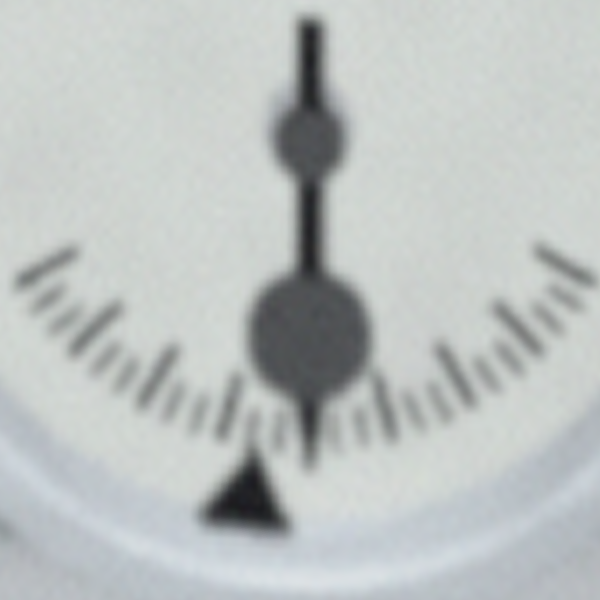

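The rectified dial shows the pointer plumb at column 310 and the wedge tip at about (253,450), so the set angle is near 0.17. I compute it properly, using each part's own depth.

```bash
python3 - <<'E'
from h import *
img=cv2.imread("pics/dial2.png"); W=np.load("dialW.npy"); Hm=np.load("Hm.npy")
s=get_state(); q=s["eef_rot"]; Rt=Ro.from_quat([q[1],q[2],q[3],q[0]]).as_matrix(); K=np.array(vision.camera_info("wrist")["mtx"])
Rc=Rt@H[:3,:3]; pc=Rt@H[:3,3]+s["tcp_pos"]
yaw=np.deg2rad(3.38); ax=np.array([np.cos(yaw),np.sin(yaw),0]); ay=np.array([-np.sin(yaw),np.cos(yaw),0]); O=np.array([.4324,-.3156,0])
r=cv2.cvtColor(cv2.warpPerspective(img,Hm,(600,600),flags=cv2.INTER_CUBIC),cv2.COLOR_BGR2GRAY)
lxr=cv2.warpPerspective(((W-O)@ax).astype(np.float32),Hm,(600,600),flags=cv2.INTER_NEAREST)
Hi=np.linalg.inv(Hm)
def loc(pts,x):
    p=cv2.perspectiveTransform(np.float64(pts)[None],Hi)[0]; d=np.c_[(p-K[:2,2])/K[0,0],np.ones(len(p))]@Rc.T
    k=(x-(pc-O)@ax)/(d@ax); X=pc+k[:,None]*d-O; return np.c_[X@ay,X[:,2]]*1e3
def blob(x0,x1,y0,y1,th):
    m=np.zeros_like(r,bool); m[y0:y1,x0:x1]=r[y0:y1,x0:x1]<th; n,l,st,c=cv2.connectedComponentsWithStats(m.astype(np.uint8)); k=1+np.argmax(st[1:,4]); return l==k
w=blob(190,300,440,550,110); b=blob(240,380,270,400,110); h=blob(265,355,95,180,110)
for n,m in (("wedge",w),("bob",b),("hub",h)):
    v,u=np.nonzero(m); x=np.nanmedian(lxr[m]); P=loc(np.c_[u,v],x); print(n,m.sum(),"x",x,"centroid",P.mean(0),"ext",P.min(0),P.max(0))
    if n=="wedge": Pw=P
    if n=="bob": Pb=P.mean(0)
for xw in (-.0047,-.006,-.0075):
    v,u=np.nonzero(w); P=loc(np.c_[u,v],xw)
    tri=cv2.minEnclosingTriangle(P.astype(np.float32))[1][:,0]; t=tri[np.argmax(tri[:,1])]; base=[p for p in tri if not np.allclose(p,t)]
    bm=np.mean(base,0); y0=Pb[0]
    print(xw,"tip",t,"base",bm,"ang centroid",np.arctan2(P[:,0].mean()-y0,56-P[:,1].mean()),"ang tip",np.arctan2(t[0]-y0,56-t[1]),"axis",np.arctan2(bm[0]-t[0],t[1]-bm[1]), "rtip",np.hypot(t[0]-y0,56-t[1]))
E
```

```text
wedge 3398 x -0.0067087733 centroid [ 5.39712163 19.4041786 ] ext [ 1.69359996 16.59006523] [ 9.43154605 23.93992347]
bob 11190 x -0.010050989 centroid [-0.58281717 38.00293197] ext [-6.06977858 31.76543476] [ 4.88248834 44.38719934]
hub 3918 x -0.01014526 centroid [-0.6078925  57.34633763] ext [-3.51759423 53.3393687 ] [ 2.4415877  61.54665487]
-0.0047 tip [ 4.5512204 23.009172 ] base [ 5.7425876 15.368233 ] ang centroid 0.1542720918535434 ang tip 0.1543818363117276 axis 0.15467355 rtip 33.3879195348918
-0.006 tip [ 4.5968466 23.918365 ] base [ 5.781748 16.3189  ] ang centroid 0.1591897153466204 ang tip 0.16007129537103695 axis 0.15467362 rtip 32.4970797163331
-0.0075 tip [ 4.6494923 24.967438 ] base [ 5.826933 17.415821] ang centroid 0.1651711325569188 ang tip 0.16703604231459757 axis 0.15467364 rtip 31.47057327290961
```

```bash
python3 - <<'E'
from h import *
y=np.deg2rad(3.38); c=[.4324,-.3156]
ctrl.movep([.36,-.25,.26],down(.06,1))
ctrl.movep(c+[.2],down(y,1)); ctrl.movel(c+[.124],max_speed=.1); ctrl.pause(.3)
s=get_state(); print(np.round(s["tcp_pos"],4),s["contact_force"])
ctrl.close_gripper(force=80); ctrl.pause(.3)
s=get_state(); print("w",s["width"],s["gripper_force"],np.round(s["tcp_pos"],4),np.round(s["contact_force"],1))
ctrl.movel(c+[.27],max_speed=.12)
yp=np.deg2rad(-2.65); tgt=[.442,.3204]
try: ctrl.movel([.44,0,.27],frame=down(.0,1),max_speed=.2); ctrl.movel(tgt+[.27],frame=down(yp,1),max_speed=.2)
except ctrl.Unreachable as e:
    print("line unreachable",e); ctrl.movep([.44,0,.27],down(0,1)); ctrl.movep(tgt+[.27],down(yp,1))
ctrl.movel(tgt+[.195],max_speed=.12); ctrl.pause(.5)
s=get_state(); print("air w",s["width"],np.round(s["tcp_pos"],4),np.round(s["contact_force"],2),np.round(s["wrist_torque"],3),s["time"])
img,d,W=cloud("scene"); cv2.imwrite("pics/air.png",img[200:480,60:380])
W2=cloud("wrist",s); cv2.imwrite("pics/airw.png",W2[0])
rect(W2[2],(.36,.52),(.23,.43),.058,.1,"held sole")
E
```

```text
[ 0.4325 -0.3157  0.1244] [ 0.62504408 -0.71419772  0.40438868]
w 0.014766297021090084 78.93954277038574 [ 0.4323 -0.3156  0.1241] [-2.2 -0.   4.3]
air w 0.014780374657637057 [0.442  0.3204 0.1951] [ 0.2  -0.51 -1.81] [-0.006 -0.025 -0.025] 31.5417
held sole 1985 [444.2 352.2] [45.7 36. ] 87.43 [0.0769 0.0834 0.0852]
```

```bash
python3 -c "
import cv2,numpy as np
a=cv2.imread('pics/air.png');b=cv2.imread('pics/airw.png')
cv2.imwrite('pics/airboth.png',np.hstack([cv2.resize(a,(400,350)),cv2.resize(b,(400,350))]))"
```

```text
(no output)
```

View pics/airboth.png

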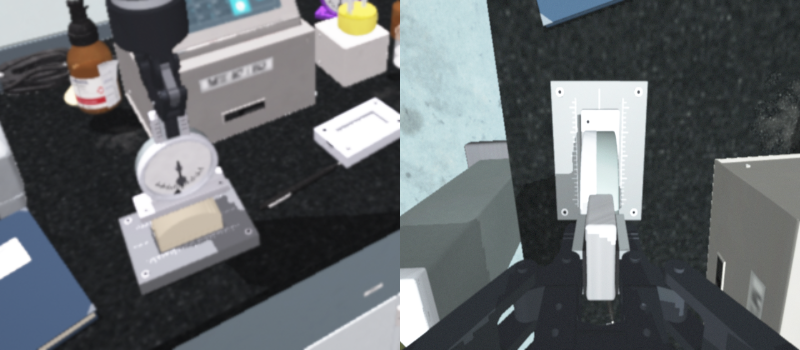

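The gauge is held upright above the arch: sole end at (148,207) in the left view, and centred over the plate in the right view. The seated piece is at (187,228). I touch down on the crown, then rock.

```bash
cat > rock.py <<'E'
from h import *
yp=np.deg2rad(-2.65); c=np.array([.442,.3204]); ay=np.array([-np.sin(yp),np.cos(yp)])
def pose(a,dz=0,R=.060,h=.124,zt=.056):
    y=R*np.sin(a)-R*a*np.cos(a)+h*np.sin(a); z=zt-R+R*np.cos(a)+R*a*np.sin(a)+h*np.cos(a)
    return [*(c+ay*y),z+dz],down(yp,1,-a)
E
python3 - <<'E'
from rock import *
ctrl.movel(pose(0,.003)[0],max_speed=.06); ctrl.pause(.2); f0=get_state()["contact_force"][2]
dz=.003
while dz>-.003:
    dz-=.0005; ctrl.movel(pose(0,dz)[0],max_speed=.02); ctrl.pause(.05); f=get_state()["contact_force"][2]-f0
    if f>4: break
print("touch dz",dz,"f",f,get_state()["tcp_pos"])
for a in np.linspace(0,.159,6)[1:]:
    p,q=pose(a,dz); ctrl.movel(p,frame=q,max_speed=.03); s=get_state(); print(round(a,3),np.round(s["contact_force"],1),np.round(s["wrist_torque"],2))
ctrl.pause(1.2)
s=get_state(); print(np.round(s["tcp_pos"],4),p,np.round(s["contact_force"],1),s["time"])
q=s["eef_rot"]; z=-Ro.from_quat([q[1],q[2],q[3],q[0]]).as_matrix()[:,2]; print("tilt",np.arcsin(z@np.r_[ay,0]), "lateral",z@np.r_[ay[1],-ay[0],0])
ims=[]
for i in range(8): img,d,W=cloud("scene"); ims.append(img)
np.savez("fin.npz",img=np.mean(ims,0),W=W)
for n in ("pointer_tip","set_tip"): print(n,models.recognise("scene",n)[:2])
# rectified dial
p=np.array(s["tcp_pos"]); up=z; ax=np.array([ay[1],-ay[0],0]); gy=np.cross(up,ax); piv=p-.068*up-.008*ax
ci=vision.camera_info("scene"); K=np.array(ci["mtx"]); S=10; src=[];dst=[]
for yy,zz in ((30,-45),(30,15),(-30,15),(-30,-45)):
    X=np.array(ci["R"])@(piv+gy*yy/1e3+up*zz/1e3)+np.ravel(ci["t"]); src.append((K@X)[:2]/X[2]); dst.append(((30-yy)*S,(15-zz)*S))
M=cv2.getPerspectiveTransform(np.float32(src),np.float32(dst))
cv2.imwrite("pics/findial.png",cv2.warpPerspective(np.mean(ims,0).astype(np.uint8),M,(600,600),flags=cv2.INTER_CUBIC))
cv2.imwrite("pics/fin.png",cv2.resize(np.mean(ims,0).astype(np.uint8)[200:480,60:380],None,fx=2,fy=2,interpolation=cv2.INTER_CUBIC))
E
```

```text
touch dz -0.0005 f 8.692668784165319 [0.44208235 0.32066172 0.18000407]
0.032 [-1.2  1.   6.1] [ 0.2   0.25 -0.08]
0.064 [-0.9  0.8  6.3] [ 0.13  0.17 -0.09]
0.095 [-0.7  0.2  7.7] [ 0.06  0.05 -0.  ]
0.127 [-0.9  0.4  8.6] [-0.01 -0.06 -0.01]
0.159 [0.1 0.3 8.2] [-0.08 -0.08  0.02]
[0.4432 0.34   0.179 ] [np.float64(0.442911435639701), np.float64(0.34009214083443184), np.float64(0.17868952064578253)] [0.1 0.4 7.8] 36.9083
tilt 0.1573285475886683 lateral -0.0008799714728008196
pointer_tip [{'point': [195.8, 349.3], 'p': 0.46}]
set_tip []
```

View pics/findial.png

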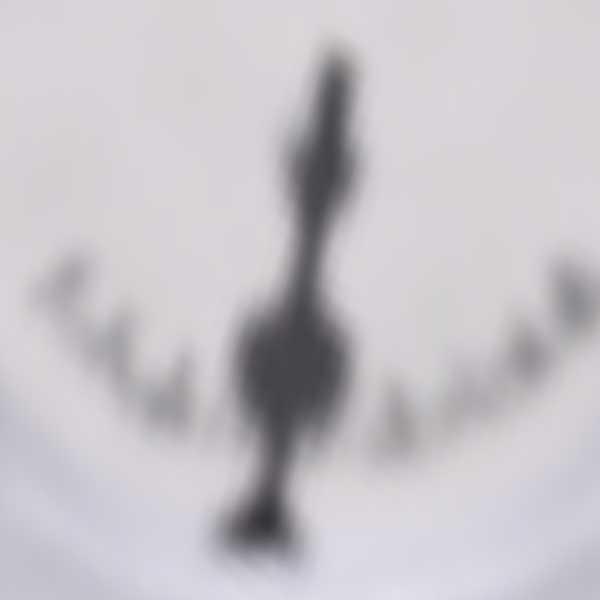

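View pics/fin.png

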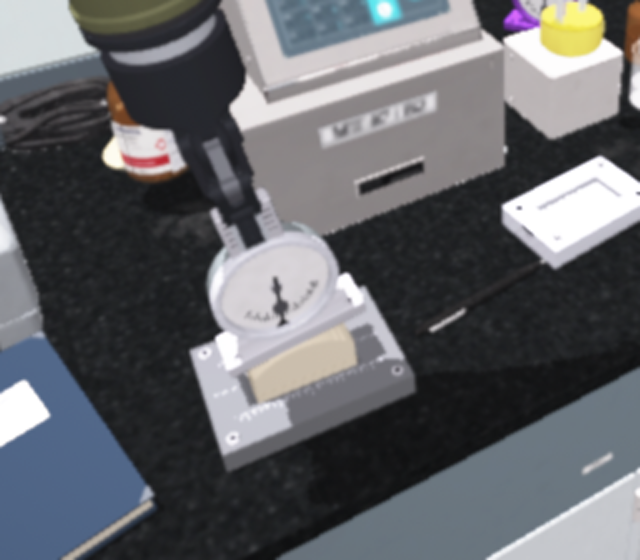

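The pointer runs into the black wedge: bob at (295,362), needle end at (270,490), wedge at (262,530). There may be a small remainder toward +y, so I quantify it with each part in its own plane.

```bash
cat > meas.py <<'E'
from rock import *
def meas(img,s,name=None,a=None):
    q=s["eef_rot"]; up=-Ro.from_quat([q[1],q[2],q[3],q[0]]).as_matrix()[:,2]; ax=np.array([ay[1],-ay[0],0]); gy=np.cross(up,ax); gy/=np.linalg.norm(gy)
    ci=vision.camera_info("scene"); K=np.array(ci["mtx"]); S=10; out=[]
    a=np.arcsin(up@np.r_[ay,0])
    g=255-cv2.cvtColor(img.astype(np.uint8),cv2.COLOR_BGR2GRAY).astype(np.float32)
    def rectf(x):
        o=np.array(s["tcp_pos"])-.068*up+x*ax; src=[];dst=[]
        for yy,zz in ((30,-45),(30,15),(-30,15),(-30,-45)):
            X=np.array(ci["R"])@(o+gy*yy/1e3+up*zz/1e3)+np.ravel(ci["t"]); src.append((K@X)[:2]/X[2]); dst.append(((30-yy)*S,(15-zz)*S))
        return cv2.warpPerspective(g,cv2.getPerspectiveTransform(np.float32(src),np.float32(dst)),(600,600),flags=cv2.INTER_CUBIC)
    rp=rectf(-.01005); rw=rectf(-.0067)
    def cen(r,y0,y1,x0,x1,f=.35):
        w=r[y0:y1,x0:x1]; bg=np.percentile(w,20); w=np.clip(w-bg-f*(w.max()-bg),0,None); v,u=np.mgrid[y0:y1,x0:x1]; return np.array([(w*u).sum(),(w*v).sum()])/w.sum()
    # row-wise needle centres, line fit
    rows=[y for y in range(70,470)]; c0=[cen(rp,y,y+1,225,385)[0] for y in rows]
    k,b=np.polyfit(rows,c0,1)
    hub=cen(rp,130,210,270,370); bob=cen(rp,300,430,220,370)
    print("needle slope ang",-np.arctan(k),"hub",hub,"bob",bob,"hub-bob",np.arctan2(hub[0]-bob[0],bob[1]-hub[1]),"tool tilt",a)
    tip=cen(rp,460,486,225,320)
    we=cen(rw,495,590,190,330,.5); lo=cen(rw,520,590,190,330,.5)
    # pivot from needle line: bob at known dist 17.5? use line and hub row
    for nm,w in (("wedge",we),("wedge low",lo)):
        for nm2,pv in (("hub",hub),):
            aw=np.arctan2(pv[0]-w[0],w[1]-pv[1]); print(nm,w,"ang",aw, "resid px to needle line",k*w[1]+b-w[0], "-> rad",(k*w[1]+b-w[0])/(w[1]-pv[1]))
    print("tip",tip,"ang",np.arctan2(hub[0]-tip[0],tip[1]-hub[1]))
    if name: cv2.imwrite(name,255-rw)
E
python3 - <<'E'
from meas import *
f=np.load("fin.npz"); meas(f["img"],get_state())
# same independent check: dial.png (first view)
E
```

```text
needle slope ang 0.15185096528678144 hub [319.70617926 164.37989605] bob [290.66326054 355.8578274 ] hub-bob 0.15053025583202842 tool tilt 0.15732946352690813
wedge [262.75769761 532.21391904] ang 0.15360162870532373 resid px to needle line 0.1919423214248468 -> rad 0.0005218177477601927
wedge low [261.3640016  538.56164578] ang 0.15467396220005789 resid px to needle line 0.6142520931089166 -> rad 0.0016415875267961947
tip [267.36095827 474.39080625] ang 0.16727186656824855
```

The pointer and set hand agree to within about 0.002 rad. The gauge rests on the arch with about 8 N and is clear of the plate.

```bash
python3 -c "
from h import *
s=get_state(); print(s['time'],np.round(s['contact_force'],1),s['width'],abs(s['qd']).max()); print(ticket.close_job())"
```

```text
37.4083 [0.5 0.5 8. ] 0.014755014123255169 0.014910773559560659
the job is handed in; nothing more can be done
None
```

I've handed in the job at 37.4 s. The test piece is seated in the pocket and released, and the gauge is still held at rest on the arch, tilted about 0.157 rad. The camera puts the pointer within about 0.002 rad of the set hand.

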